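Level the sprung desk shelf

TASK

Level the low desk shelf: slide the spirit level along its track until its pointer lines up with the index clip on the shelf's edge, and turn the knob of the levelling foot until the bubble lies between the two lines while the level is pressed down so hard that the foot stands firmly on its steel block. The shelf is sprung and lifts again when let go, so finish with the robot still pressing the level down, bubble centred, and keep it there. Leave the stamp, tape and eraser where they are.

Things in the scene. Friction and masses are not known exactly. Their poses are not given: they have to be found in the camera images.
- base: fixed grey base plate, 150 (x) x 340 (y) x 8 mm; origin under its centre. Over it a 12 mm plywood board of the same outline (top at 52 mm when level) is hinged at base y=+150, z=46 mm. A spring lifts its -y (foot) end to 0.03 rad; pressing the level's pad at the index (5 to 8 N) tilts it down until the foot meets the landing block. Press with 12 to 20 N to stand it firmly.
- level: spirit level: aluminium bar 30 (x) x 120 (y) x 36 mm high, captive in a straight track along y on the board's near half, friction 1.5 N. Origin under its centre, 2 mm above the board; axes as the board's, -y toward the foot. Starts near the hinge; must slide 43 to 103 mm to -y. Grip across its 30 mm width at the thumb pad. Vial 74 mm long, middle at level y=+15 mm; solid to touch.
- level_pad (a point): centre of the top of the level's thumb pad (30 x 38 mm, dark rubber inlay) at the foot end of the level: at level (0, -41, 36) mm. Press here.
- level_pointer (a point): the level's pointer, a small black tab low on its near (-x) side at mid length; this point lies on the level's centre line at level (0, 0, 5) mm.
- index_point (a point): where the pointer must come: on the line of the steel index clip, a 16 mm wide dark steel clip with a 3 mm tongue on the board's near edge, projected onto the level's centre line. Its axes are the board's. The clip is stiff; leave it.
- bubble (a joint): position of the white 16 mm bubble in the vial, m: 0 midway between the two black ring lines (at +-11 mm), positive toward the foot (-y) end. It is 0.8 m x the board's tilt in rad (foot end high = positive), settling in about 1.5 s; +0.024 with the board sprung up. Only its value while the foot stands on the block tells how far to turn; the block's height differs each time.
- knob (a joint): knob angle of the levelling foot, rad, 0 to 6.3 with stops; grows clockwise seen from above, which screws the foot down (longer), 1.6 mm per rad. With the foot on the block +1 rad moves the bubble by +4.6 mm. The foot starts too short, by about 1.2 to 3.2 rad. It stays where it is left; friction 0.08 N m.
- knob_grip (a point): on the knob's axis at the height to grip. Black knob on the board at base x=+25, y=-130 mm: a disc 48 mm across, 8 mm high, carrying an upright bar 44 x 14 mm whose top is 42 mm above the disc's underside; this point is 30 mm above that underside, 32 mm above the board's top. The bar runs along this point's x, so fingers close along its y.
- foot: the levelling foot under the knob: rubber disc 26 mm across and 6 mm thick on a steel stem below the board; origin at the centre of its underside.
- landing_block: steel block 50 x 50 mm on the base plate under the foot, its top 6 mm above its origin; the foot must stand on it. It does not give way.
- stamp: self-inking stamp, 30 x 46 x 56 mm, bystander
- blue_tape: tape roll in its case, 62 x 75 x 24 mm, bystander
- eraser: eraser, 19 x 38 x 12 mm, bystander

How it is judged:
By the outcome, as a careful person would: the job done as asked, in the order asked, and still so for the second after the job is handed in, while the arm keeps its last pose, push and grip.
It also fails if it takes over 72 s, if anything falls off the work surface, if the arm or the gripper's body presses on something with over 40 N, if the wrist force passes 120 N, or if a joint passes its speed limit or range.

ROBOT

A 6-joint arm with a two-finger parallel gripper is mounted at the origin on a cart in front of the work surface, level with it; the furniture and walls round the work are solid. World frame = base frame: x ahead of the robot, y to its left, z up, the work surface at z = 0. Lengths are in m, angles in degrees, forces in N, time in s.
With the tool pointing down it reaches from about 0.375 to 0.75 m from the base axis. Payload 9 kg.
Tool frame: the origin (TCP) lies midway between the tips of the shut fingers; the grasp point (between the pads) lies 19 mm behind it; z points along the fingers, y is the line along which they close (so a half turn about z gives the same grasp; the last joint's range is limited). The gripper opens to 85 mm and grips with 20 to 120 N. Pads are 22 mm wide; open, the fingers measure 114 mm over their backs; the gripper's body (76 mm by 85 mm) begins 54 mm behind the grasp point. The pads swing forward as they close: fully open they stand 13 mm farther back than shut.
Start: joints at [51.182, 5.964, 5.575, 89.605, 0, 77.527], TCP at [0.266, 0.538, 0.231] pointing down, gripper open.
Joint ranges: [-171.21, 171.21], [-48.23, 106.86], [-62.78, 66.21], [-105.2, 120.99], [-86.42, 89.51], [-180, 180]. Speed limits (degrees/s): [127.2, 127.2, 147.25, 180, 180, 180].

INTERFACE

Orientations are given as [roll, pitch, yaw] about the fixed x, y, z axes, in that order (R = Rz(yaw) Ry(pitch) Rx(roll)).
In Python, from workcell import * gives the robot as it stands.
- The arm moves only by the tool jog_arm, never from a script. Its argument "increments" is a list of rows, each an object with "slide": the shift along the tool's x, y, z in mm, a list of three; "delta_rot": the turn, a rotation vector about the tool's x, y, z in degrees, a list of three. In form: [{"slide": [dx, dy, dz], "delta_rot": [ax, ay, az]}, ...]. A call has 1 to 12 rows; each row is the pose to reach, as a shift and turn from the pose commanded when the call began, along the tool's axes at that moment; what a row does not reach only later rows make up. A row lasts 1/10 s, in which the tool goes at most 50 mm and 8.59 degrees, less where a joint would pass 70% of its speed; a pose out of reach is approached as far as the arm can. A call with a gripper value outside its range is refused whole. "gripper" is the opening, from 0 (shut) to 1 (fully open), set as the call begins (left out, the last holds). The fingers move at their own pace and stop on an object; "grip_force" is the grip in N (left out, the last holds). Time passes only in rows, so rows that repeat a pose let the fingers close. It gives the time, the measured TCP pose, the force, the opening and the grip force at its end, in the units of the state.
- observe(): the state, without advancing time (a new reading comes with each control period).
- snapshot(name): name is "side" or "top" or "wrist"; returns a dict with "pixels" (384x512x3 uint8, blue, green, red), "depth" (384x512 float32, m along the optical axis (not along the pixel's ray), 0 where there is no reading), "fx", "fy", "cx", "cy" (pixels), "R" (3x3) and "t" (3): a world point X has camera coordinates R X + t. Camera axes: x right, y down, z forward; pixel columns grow to the right and rows downward; lengths in m; the calibration is good to about 2 mm. A picture is of the moment at which its call begins.
- close_job(): hands the job in; it is judged then, once.
Trained networks look in the newest picture that a camera, given by its name, has taken for a name from the list of things; names that differ only in an ending like _2 or _b are one class to them, and where a whole thing is asked for, a point or a joint stands for the part that bears it (a point fixed in the world has none). Each returns a list of dicts, best first, with "confidence" (0 to 1); they miss things now and then, are a little off and sometimes report something else, mostly with a low value. They report only what shows in the picture. A call takes as long as a camera call.
- find_in(camera, target): "centre" ([column, row] in pixels, amid what is visible of it).
- masks_of(camera, target): "mask" (384x512 bool, what is visible of it) and "centre" ([column, row] in pixels, amid what is visible of it).
- pinpoint(camera, target): "centre" ([column, row] in pixels: a listed point, or the origin of a listed thing).
The state is a dict: "t": time; "joints": joint angles; "dq": joint speeds; "effort": joint torques, N m; "eef_pos": TCP position; "ee_rot": TCP orientation; "contact_force": force on the tool from outside, world axes, zero at the start; "moment": the same for the moment, N m; "gripper_width": opening from 0.0 (shut) to 1.0 (fully open); "gripper_force": force on a finger pad.
Only numpy, scipy, OpenCV 4.12 (cv2) and the standard library are available. Lean on these libraries where they do the work, as an engineer would, in place of code of your own. Each camera call takes 0.05 s, during which the arm holds its last target. There are 200 camera calls.

## Working session

There is one attempt and no reset: what is moved stays moved. The work goes in short steps, Python scripts to look and compute and a tool call to move; the robot and the scene stay as the last step left them, time stands still between calls to the robot, and variables do not carry over. Pictures are saved under pics/ and viewed, at most 10 in all, crops included, and the job is handed in when it is done.

Besides the shell and the picture viewer there is one more tool, called after ">>>" by a JSON object that holds its "fn" and its "kwargs", one argument or row to a line. jog_arm: Moves the arm, as the interface text tells. Its arguments: {"type":"object","properties":{"increments":{"type":"array"},"gripper":{"type":"number"},"grip_force":{"type":"number"}},"required":["increments"]}

```bash
ls; mkdir -p pics
cat > h.py <<'E'
from workcell import *
import numpy as np, cv2
def unproj(s,c,d=None):
    u,v=c
    if d is None:
        p=s["depth"][int(v)-2:int(v)+3,int(u)-2:int(u)+3]; p=p[p>0]; d=np.median(p) if p.size else np.nan
    R=np.array(s["R"]);t=np.array(s["t"])
    return R.T@(np.array([(u-s["cx"])/s["fx"]*d,(v-s["cy"])/s["fy"]*d,d])-t)
def atz(s,c,z):
    R=np.array(s["R"]);t=np.array(s["t"]);o=-R.T@t
    r=R.T@np.array([(c[0]-s["cx"])/s["fx"],(c[1]-s["cy"])/s["fy"],1]); return o+r*(z-o[2])/r[2]
E
python3 - <<'E'
from h import *
ims=[]
print(observe())
for c in ("top","side"):
    s=snapshot(c); ims.append(s["pixels"]); print(c,np.round(-np.array(s["R"]).T@s["t"],3))
    for n in ("base","level","level_pad","level_pointer","index_point","knob_grip","knob","foot","landing_block","bubble","stamp","blue_tape","eraser"):
        r=pinpoint(c,n)[:1] 
        for q in r: print(n,round(q["confidence"],2),np.round(q["centre"],1),np.round(unproj(s,q["centre"]),4))
    cv2.imwrite(f"pics/{c}0.png",ims[-1])
E
```

```text
pics
{'t': 0.0, 'joints': array([5.11830667e+01, 5.99822843e+00, 5.52558367e+00, 8.96055505e+01,
       1.02150667e-03, 7.75264461e+01]), 'dq': array([ 0.07514031, -0.03692973,  0.02958319, -0.00920443, -0.16840351,
       -0.04177554]), 'effort': array([-1.66686106e-03, -5.56929052e+01,  5.03649116e+01,  1.68511667e-02,
       -5.01023078e-04,  1.21308761e-05]), 'eef_pos': array([0.26601572, 0.53741856, 0.23051215]), 'ee_rot': array([-1.79923871e+02, -1.78867071e-02,  1.53656608e+02]), 'contact_force': array([0.02172573, 0.46519359, 0.01222569]), 'moment': array([ 0.00321048, -0.00144895,  0.01574035]), 'gripper_force': 0.0, 'gripper_width': 1.0025744904408418}
top [0.315 0.185 1.126]
base 0.71 [292.6 183.1] [0.5354 0.003  0.0889]
level 0.69 [269.2 194.9] [0.53   0.0627 0.0809]
level_pad 0.65 [283.4 185.9] [0.536  0.0258 0.0922]
level_pointer 0.64 [270.7 192.3] [0.5328 0.0582 0.0891]
knob_grip 0.9 [348.3 155.5] [ 0.5484 -0.1403  0.1017]Traceback (most recent call last):
  File "<stdin>", line 7, in <module>
ValueError: it knows: base, blue_tape, eraser, foot, index_point, knob_grip, landing_block, level, level_pad, level_pointer, stamp
```

Run:
```python
from h import *
for c in ("top","side"):
    s=snapshot(c); print(c,np.round(-np.array(s["R"]).T@s["t"],3),s["fx"])
    for n in ("base","level","level_pad","level_pointer","index_point","knob_grip","foot","landing_block","stamp","blue_tape","eraser"):
        for q in pinpoint(c,n)[:1]: print(n,round(q["confidence"],2),np.round(q["centre"],1),np.round(unproj(s,q["centre"]),4))
    cv2.imwrite(f"pics/{c}0.png",s["pixels"])
```

```text
top [0.315 0.185 1.126] 464.27314930547175
base 0.62 [294.3 180.7] [ 0.5467 -0.009   0.055 ]
level 0.87 [266.2 194.3] [0.5326 0.0693 0.0866]
level_pad 0.77 [286.1 188.8] [0.5274 0.0226 0.0921]
level_pointer 0.85 [268.6 190.5] [0.5383 0.0614 0.0902]
knob_grip 0.61 [348.1 151.6] [ 0.5569 -0.1432  0.1033]
stamp 0.56 [184.2 187.8] [0.6329 0.2443 0.0199]
blue_tape 0.85 [201.1 223.7] [ 5.382e-01  2.356e-01 -4.000e-04]
eraser 0.41 [378.1 160.7] [ 0.5302 -0.2342  0.0102]
side [0.301 1.104 0.566] 486.84666860442405
base 0.74 [273.7 213.5] [0.5295 0.1036 0.0582]
level 0.55 [274.4 205.8] [0.5297 0.0943 0.0738]
level_pad 0.71 [281.2 187. ] [0.527  0.0281 0.0943]
level_pointer 0.69 [274.4 202.7] [0.5313 0.0868 0.0783]
knob_grip 0.47 [281.5 164.5] [ 0.5583 -0.1269  0.0938]
stamp 0.81 [213.2 261. ] [0.6277 0.2625 0.0122]
blue_tape 0.9 [254.  265.3] [0.5346 0.2716 0.0191]
```

View pics/top0.png

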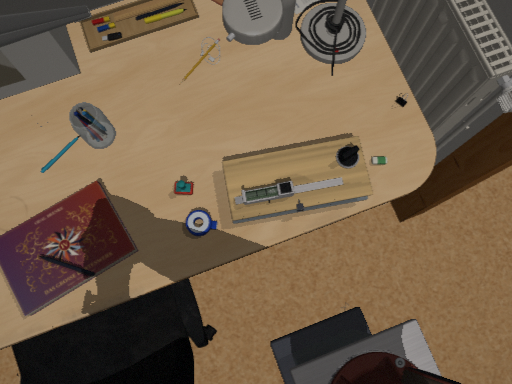

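View pics/side0.png

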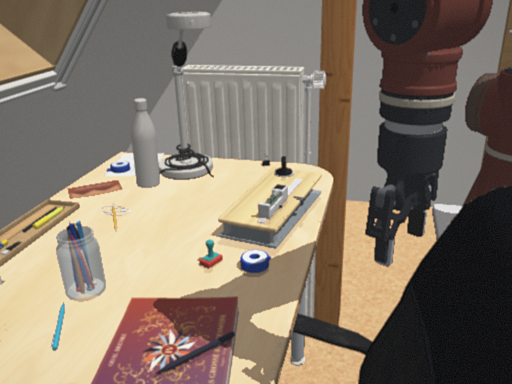

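The top view shows the level at about (265,193), the pad at (285,187), the clip at (300,206), and the knob at (348,155). The stamp, tape and eraser sit outside the board. The side view agrees with this. Next I'll work out the board's yaw and its frame.

Run:
```python
from h import *
s=snapshot("top")
for c in [(225,159),(356,138),(369,195),(234,219),(300,206),(348,155),(243,199),(285,187),(340,183)]: print(c,np.round(atz(s,c,0.057 if c[1]!=155 else .1),4), np.round(unproj(s,c),4))
m=masks_of("top","level")[0]["mask"]; v,u=np.nonzero(m)
P=np.array([unproj(s,(a,b)) for a,b in zip(u,v)])
P=P[P[:,2]>.07]; x=(P-P.mean(0))[:,:2]; w,V=np.linalg.eigh(x.T@x); print("level c",P.mean(0),"axis",V[:,1],np.ptp(x@V[:,1]),np.ptp(x@V[:,0]))
print(np.degrees(np.arctan2(V[1,1],V[0,1])))
```

```text
(225, 159) [0.6554 0.1275 0.057 ] [0.6733 0.1246 0.0009]
(356, 138) [ 0.5931 -0.1901  0.057 ] [ 0.5924 -0.1891  0.06  ]
(369, 195) [ 0.4512 -0.1611  0.057 ] [ 0.4579 -0.178   0.0047]
(234, 219) [0.5101 0.1576 0.057 ] [0.5118 0.1574 0.0477]
(300, 206) [0.4844 0.0019 0.057 ] [0.4843 0.002  0.0576]
(348, 155) [ 0.5502 -0.1407  0.1   ] [ 0.5497 -0.1401  0.102 ]
(243, 199) [0.5475 0.1214 0.057 ] [0.5409 0.1231 0.0873]
(285, 187) [0.5397 0.0179 0.057 ] [0.5321 0.0235 0.093 ]
(340, 183) [ 0.5025 -0.1084  0.057 ] [ 0.5019 -0.1075  0.0605]
level c [0.53580147 0.06380099 0.08508124] axis [0.18189244 0.98331843] 0.11936479237940391 0.03176424049247752
79.519991454964
```

```bash
cat >> h.py <<'E'
from scipy.spatial.transform import Rotation as Rn
def inc(pos,rpy):
    o=observe(); R0=Rn.from_euler("xyz",o["ee_rot"],degrees=True); R1=Rn.from_euler("xyz",rpy,degrees=True)
    print("slide",np.round(R0.inv().apply(np.array(pos)-o["eef_pos"])*1000,1),"rot",np.round((R0.inv()*R1).as_rotvec(degrees=True),2))
def st():
    o=observe(); print({k:np.round(o[k],3) for k in ("t","joints","eef_pos","ee_rot","contact_force","moment","gripper_width","gripper_force")})
E
python3 -c "
from h import *
inc([.515,.0,.25],[180,0,79.5])"
```

```text
slide [-461.5 -371.5  -18.7] rot [ 0.   -0.   74.15]
```

>>> {"fn": "jog_arm", "kwargs": {
  "increments": [
    {"slide":[-40,-32,-2],"delta_rot":[0,0,7]},
    {"slide":[-80,-64,-4],"delta_rot":[0,0,14]},
    {"slide":[-120,-96,-6],"delta_rot":[0,0,21]},
    {"slide":[-160,-128,-8],"delta_rot":[0,0,28]},
    {"slide":[-200,-160,-10],"delta_rot":[0,0,35]},
    {"slide":[-240,-193,-12],"delta_rot":[0,0,42]},
    {"slide":[-280,-225,-14],"delta_rot":[0,0,49]},
    {"slide":[-320,-257,-16],"delta_rot":[0,0,56]},
    {"slide":[-360,-290,-17],"delta_rot":[0,0,63]},
    {"slide":[-400,-322,-18],"delta_rot":[0,0,70]},
    {"slide":[-440,-354,-19],"delta_rot":[0,0,74.2]},
    {"slide":[-461.5,-371.5,-19],"delta_rot":[0,0,74.2]}
  ]
}}

```text
t: 2.85
eef_pos: [0.5157, -0.0026, 0.2505]
ee_rot: [179.9, 0.0, 79.2]
contact_force: [0.2, 0.4, 1.0]
gripper_width: 1.003
gripper_force: 0.0
```

```bash
cat > look.py <<'E'
from h import *
import sys
st()
s=snapshot("wrist"); print(np.round(-np.array(s["R"]).T@s["t"],3),s["fx"])
for n in ("level","level_pad","level_pointer","index_point","knob_grip"):
    for q in pinpoint("wrist",n)[:1]: print(n,round(q["confidence"],2),np.round(q["centre"],1),np.round(unproj(s,q["centre"]),4))
cv2.imwrite(f"pics/{sys.argv[1]}.png",s["pixels"])
E
python3 look.py w1
```

```text
{'t': np.float64(2.85), 'joints': array([-1.4840e+01, -8.5320e+00, -6.7220e+00,  9.1760e+01,  1.0000e-03,
        8.5916e+01]), 'eef_pos': array([ 0.516, -0.003,  0.251]), 'ee_rot': array([1.7995e+02, 2.0000e-03, 7.9243e+01]), 'contact_force': array([0.178, 0.36 , 0.964]), 'moment': array([ 0.052, -0.049,  0.008]), 'gripper_width': np.float64(1.003), 'gripper_force': np.float64(0.0)}
[0.529 0.068 0.394] 343.68822441247636
level 0.85 [264.9  88.2] [0.5376 0.0666 0.0919]
level_pad 0.91 [268.  139.7] [0.5324 0.0239 0.0948]
level_pointer 0.9 [266.   94.3] [0.5376 0.0615 0.0926]
knob_grip 0.62 [318.5 299.1] [ 0.5532 -0.1356  0.1048]
```

View pics/w1.png

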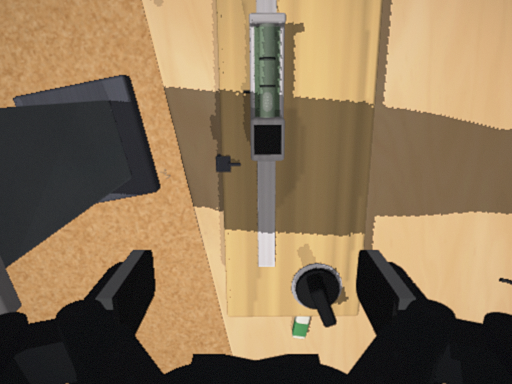

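Run:
```python
from h import *
s=snapshot("wrist")
for n,c in dict(ptr=(247,92),tongue=(238,163.5),clip=(224,163),padN=(268,119),padF=(268,158),trackend=(266,262),edgeL=(219,80),edgeL2=(229,310),bd=(240,200)).items(): print(n,np.round(unproj(s,c),4),np.round(atz(s,c,.06),4))
m=masks_of("wrist","level")[0]["mask"]; v,u=np.nonzero(m)
P=np.array([unproj(s,(a,b)) for a,b in zip(u,v)]); P=P[P[:,2]>.075]; x=(P-np.median(P,0))[:,:2]; w,V=np.linalg.eigh(x.T@x); print(P.mean(0),V[:,1])
im=cv2.resize(s["pixels"][60:340,200:350],None,fx=2.1,fy=2.1,interpolation=cv2.INTER_CUBIC); cv2.imwrite("pics/w1c.png",im)
```

```text
ptr [0.5199 0.0697 0.0551] [0.52   0.0697 0.06  ]
tongue [0.4981 0.004  0.0573] [0.4984 0.0046 0.06  ]
clip [0.4847 0.0074 0.059 ] [0.4849 0.0076 0.06  ]
padN [0.5343 0.0446 0.0929] [0.535  0.0417 0.06  ]
padF [0.5284 0.0116 0.0952] [0.5285 0.0046 0.06  ]
trackend [ 0.5069 -0.1061  0.0621] [ 0.5068 -0.1072  0.06  ]
edgeL [0.4911 0.0873 0.001 ] [0.4966 0.0849 0.06  ]
edgeL2 [ 0.4554 -0.1583  0.0608] [ 0.4552 -0.1588  0.06  ]
bd [ 0.4927 -0.0336  0.058 ] [ 0.4929 -0.033   0.06  ]
[0.5395261  0.06685077 0.08775821] [0.17605678 0.98438001]
```

View pics/w1c.png

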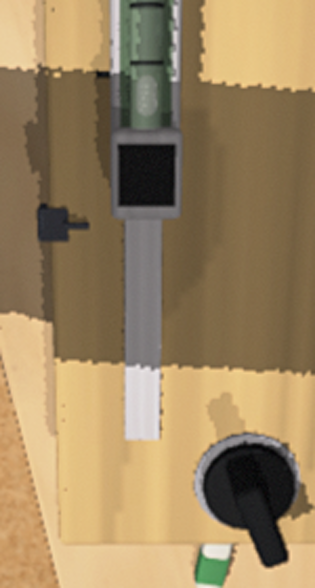

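The wrist view shows the pointer tab at (248,94), the clip tongue at (239,166), the pad at (268,139) and the knob at about (318,290). The bubble is at the foot end of the vial. The pointer has to move about 69 mm toward -y. I'll grip the level at the pad.

>>> {"fn": "jog_arm", "kwargs": {
  "increments": [
    {"slide":[15,5,30],"delta_rot":[0,0,-0.5]},
    {"slide":[30,11,70],"delta_rot":[0,0,-0.5]},
    {"slide":[30,11,110],"delta_rot":[0,0,-0.5]},
    {"slide":[30,11,140],"delta_rot":[0,0,-0.5]},
    {"slide":[30,11,160],"delta_rot":[0,0,-0.5]},
    {"slide":[30,11,172],"delta_rot":[0,0,-0.5]},
    {"slide":[30,11,180],"delta_rot":[0,0,-0.5]},
    {"slide":[30,11,180],"delta_rot":[0,0,-0.5]}
  ]
}}

```text
t: 4.05
eef_pos: [0.531, 0.0279, 0.0701]
ee_rot: [-180.0, -0.0, 80.0]
contact_force: [0.2, -1.1, -0.3]
gripper_width: 1.0
gripper_force: 0.0
```

>>> {"fn": "jog_arm", "kwargs": {
  "increments": [
    {"slide":[0,0,0],"delta_rot":[0,0,0]},
    {"slide":[0,0,0],"delta_rot":[0,0,0]},
    {"slide":[0,0,0],"delta_rot":[0,0,0]},
    {"slide":[0,0,0],"delta_rot":[0,0,0]},
    {"slide":[0,0,0],"delta_rot":[0,0,0]},
    {"slide":[0,0,0],"delta_rot":[0,0,0]},
    {"slide":[0,0,0],"delta_rot":[0,0,0]},
    {"slide":[0,0,0],"delta_rot":[0,0,0]}
  ],
  "gripper": 0.2,
  "grip_force": 30
}}

```text
t: 4.85
eef_pos: [0.5321, 0.0273, 0.0711]
ee_rot: [179.9, 0.0, 80.0]
contact_force: [3.3, -1.6, 5.8]
gripper_width: 0.347
gripper_force: 34.7
```

>>> {"fn": "jog_arm", "kwargs": {
  "increments": [
    {"slide":[-7,0,0],"delta_rot":[0,0,0]},
    {"slide":[-14,0,-0.4],"delta_rot":[0,0,0]},
    {"slide":[-21,0,-0.6],"delta_rot":[0,0,0]},
    {"slide":[-28,0,-0.8],"delta_rot":[0,0,0]},
    {"slide":[-35,0,-1],"delta_rot":[0,0,0]},
    {"slide":[-42,0,-1.2],"delta_rot":[0,0,0]},
    {"slide":[-49,0,-1.4],"delta_rot":[0,0,0]},
    {"slide":[-55,0,-1.6],"delta_rot":[0,0,0]},
    {"slide":[-60,0,-1.8],"delta_rot":[0,0,0]},
    {"slide":[-64,0,-2],"delta_rot":[0,0,0]},
    {"slide":[-68,0,-2],"delta_rot":[0,0,0]},
    {"slide":[-69,0,-2],"delta_rot":[0,0,0]}
  ]
}}

```text
t: 6.05
eef_pos: [0.5198, -0.0409, 0.0727]
ee_rot: [179.9, -0.0, 79.9]
contact_force: [4.8, 1.2, 5.0]
gripper_width: 0.347
gripper_force: 34.8
```

```bash
python3 look.py w2; python3 -c "
import cv2
a=cv2.imread('pics/w2.png');cv2.imwrite('pics/w2c.png',cv2.resize(a[0:260,170:350],None,fx=2.3,fy=2.3,interpolation=cv2.INTER_CUBIC))"
```

```text
{'t': np.float64(6.05), 'joints': array([-1.8900e+01, -6.0330e+00, -2.2970e+01,  7.2985e+01,  2.5000e-02,
        8.1157e+01]), 'eef_pos': array([ 0.52 , -0.041,  0.073]), 'ee_rot': array([ 1.79919e+02, -1.30000e-02,  7.99430e+01]), 'contact_force': array([4.812, 1.185, 4.994]), 'moment': array([ 0.284, -1.008, -0.016]), 'gripper_width': np.float64(0.347), 'gripper_force': np.float64(34.775)}
[0.532 0.03  0.216] 343.68822441247636
level 0.68 [255.9 166.8] [0.5278 0.003  0.0942]
level_pad 0.7 [255.1 281.6] [ 0.5195 -0.042   0.0964]
level_pointer 0.74 [256.2 284.3] [ 0.5197 -0.0433  0.0963]
```

View pics/w2c.png

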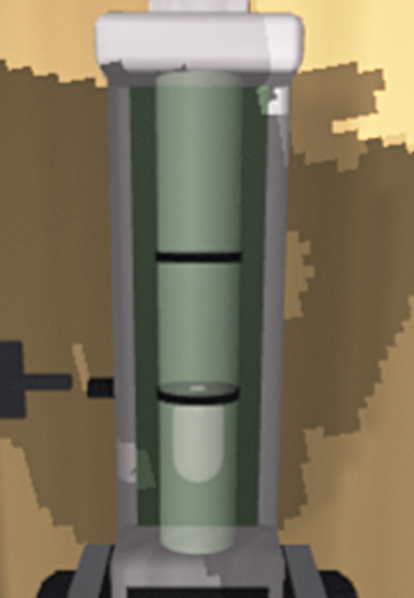

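```bash
cat > ptr.py <<'E'
from h import *
d=np.array([.178,.984])/np.hypot(.178,.984)
def measure(r0=120,r1=210,verbose=True):
    s=snapshot("wrist"); g=s["pixels"].max(2).astype(float)
    def row(cols):
        p=g[r0:r1,cols].mean(1); w=np.clip(p.min()+25-p,0,None); return (np.arange(r0,r1)*w).sum()/w.sum(),p.min()
    return s,row
E
python3 - <<'E'
from ptr import *
s,row=measure()
for n,c in (("tongue",range(188,199)),("ptr",range(210,217))):
    v,m=row(list(c)); u=np.mean(c); p=unproj(s,(u,round(v))); q=atz(s,(u,v+.0),p[2]); print(n,u,v,m,p,q,(q[:2]@d)*1000)
R=s["R"]; print(np.round(R,3))
E
```

```text
tongue 193.0 165.4472753007785 44.90909090909091 [0.49841222 0.0015522  0.06118311] [0.49836487 0.00134771 0.06118311] 90.03779078782142
ptr 213.0 167.72349726775957 16.428571428571427 [ 5.07998142e-01 -3.73876923e-04  6.64473091e-02] [ 5.08024485e-01 -2.50828638e-04  6.64473091e-02] 90.18424858752313
[[ 0.985 -0.175  0.003]
 [-0.168 -0.943  0.286]
 [-0.048 -0.282 -0.958]]
```

Pointer and tongue agree to about 0.15 mm. Keeping the grip, I'll press down in stages.

>>> {"fn": "jog_arm", "kwargs": {
  "increments": [
    {"slide":[0,0,1],"delta_rot":[0,0,0]},
    {"slide":[0,0,2],"delta_rot":[0,0,0]},
    {"slide":[0,0,3],"delta_rot":[0,0,0]},
    {"slide":[0,0,4],"delta_rot":[0,0,0]},
    {"slide":[0,0,5],"delta_rot":[0,0,0]},
    {"slide":[0,0,5],"delta_rot":[0,0,0]}
  ],
  "grip_force": 50
}}

```text
t: 7.0
eef_pos: [0.5198, -0.0409, 0.068]
ee_rot: [179.9, 0.0, 79.9]
contact_force: [3.1, -1.6, 7.8]
gripper_width: 0.339
gripper_force: 53.8
```

>>> {"fn": "jog_arm", "kwargs": {
  "increments": [
    {"slide":[0,0,1],"delta_rot":[0,0,0]},
    {"slide":[0,0,2],"delta_rot":[0,0,0]},
    {"slide":[0,0,2],"delta_rot":[0,0,0]}
  ]
}}

```text
t: 7.3
eef_pos: [0.5198, -0.041, 0.066]
ee_rot: [179.9, 0.0, 79.9]
contact_force: [3.2, -1.9, 9.1]
gripper_width: 0.34
gripper_force: 53.9
```

>>> {"fn": "jog_arm", "kwargs": {
  "increments": [
    {"slide":[0,0,1],"delta_rot":[0,0,0]},
    {"slide":[0,0,1],"delta_rot":[0,0,0]}
  ]
}}

```text
t: 7.5
eef_pos: [0.5199, -0.0409, 0.0652]
ee_rot: [179.9, 0.0, 79.9]
contact_force: [1.7, -2.2, 9.4]
gripper_width: 0.338
gripper_force: 54.2
```

>>> {"fn": "jog_arm", "kwargs": {
  "increments": [
    {"slide":[0,0,1],"delta_rot":[0,0,0]},
    {"slide":[0,0,1],"delta_rot":[0,0,0]}
  ]
}}

```text
t: 7.7
eef_pos: [0.5199, -0.041, 0.0651]
ee_rot: [179.9, 0.0, 79.9]
contact_force: [-0.9, 0.2, 17.2]
gripper_width: 0.343
gripper_force: 55.1
```

>>> {"fn": "jog_arm", "kwargs": {
  "increments": [
    {"slide":[0,0,1],"delta_rot":[0,0,0]},
    {"slide":[0,0,1],"delta_rot":[0,0,0]}
  ]
}}

```text
t: 7.9
eef_pos: [0.52, -0.041, 0.0649]
ee_rot: [179.9, 0.1, 79.9]
contact_force: [-5.3, -1.1, 24.9]
gripper_width: 0.338
gripper_force: 56.1
```

```bash
python3 -c "
from h import *
st()
s=snapshot('wrist');cv2.imwrite('pics/w3.png',cv2.resize(s['pixels'][20:260,170:350],None,fx=2.3,fy=2.3))"
```

```text
{'t': np.float64(7.9), 'joints': array([-1.8879e+01, -5.7450e+00, -2.3527e+01,  7.2094e+01, -3.6000e-02,
        8.1175e+01]), 'eef_pos': array([ 0.52 , -0.041,  0.065]), 'ee_rot': array([1.79883e+02, 5.50000e-02, 7.99460e+01]), 'contact_force': array([-5.291, -1.107, 24.878]), 'moment': array([0.531, 1.059, 0.039]), 'gripper_width': np.float64(0.338), 'gripper_force': np.float64(56.14)}
```

>>> {"fn": "jog_arm", "kwargs": {
  "increments": [
    {"slide":[0,0,-1],"delta_rot":[0,0,0]},
    {"slide":[0,0,-1],"delta_rot":[0,0,0]},
    {"slide":[0,0,-1],"delta_rot":[0,0,0]},
    {"slide":[0,0,-1],"delta_rot":[0,0,0]},
    {"slide":[0,0,-1],"delta_rot":[0,0,0]},
    {"slide":[0,0,-1],"delta_rot":[0,0,0]},
    {"slide":[0,0,-1],"delta_rot":[0,0,0]},
    {"slide":[0,0,-1],"delta_rot":[0,0,0]},
    {"slide":[0,0,-1],"delta_rot":[0,0,0]},
    {"slide":[0,0,-1],"delta_rot":[0,0,0]},
    {"slide":[0,0,-1],"delta_rot":[0,0,0]},
    {"slide":[0,0,-1],"delta_rot":[0,0,0]}
  ]
}}

```text
t: 9.15
eef_pos: [0.5199, -0.041, 0.0651]
ee_rot: [179.9, 0.0, 79.9]
contact_force: [-0.8, -0.9, 17.7]
gripper_width: 0.338
gripper_force: 55.0
```

>>> {"fn": "jog_arm", "kwargs": {
  "increments": [
    {"slide":[0,0,0],"delta_rot":[0,0,0]},
    {"slide":[0,0,0],"delta_rot":[0,0,0]},
    {"slide":[0,0,0],"delta_rot":[0,0,0]},
    {"slide":[0,0,0],"delta_rot":[0,0,0]},
    {"slide":[0,0,0],"delta_rot":[0,0,0]},
    {"slide":[0,0,0],"delta_rot":[0,0,0]},
    {"slide":[0,0,0],"delta_rot":[0,0,0]},
    {"slide":[0,0,0],"delta_rot":[0,0,0]},
    {"slide":[0,0,0],"delta_rot":[0,0,0]},
    {"slide":[0,0,0],"delta_rot":[0,0,0]},
    {"slide":[0,0,0],"delta_rot":[0,0,0]},
    {"slide":[0,0,0],"delta_rot":[0,0,0]}
  ]
}}

```text
t: 10.35
eef_pos: [0.5199, -0.041, 0.0651]
ee_rot: [179.9, 0.0, 79.9]
contact_force: [-2.2, -0.2, 16.3]
gripper_width: 0.338
gripper_force: 55.0
```

Run:
```python
from ptr import *
st()
s,row=measure()
cv2.imwrite('pics/w3.png',cv2.resize(s['pixels'][0:250,170:350],None,fx=2.3,fy=2.3,interpolation=cv2.INTER_CUBIC))
for n,c in (("tongue",range(188,199)),("ptr",range(210,217))):
    v,m=row(list(c)); u=np.mean(c); p=unproj(s,(u,round(v))); q=atz(s,(u,v),p[2]); print(n,v,m,q,(q[:2]@d)*1000)
g=s["pixels"][25:240,250:262].mean((1,2)); print(np.round(g[::3]).astype(int).tolist())
for r in (25,100,150): print(r,unproj(s,(256,r)))
```

```text
{'t': np.float64(10.35), 'joints': array([-1.8880e+01, -5.7440e+00, -2.3509e+01,  7.2127e+01, -2.5000e-02,
        8.1175e+01]), 'eef_pos': array([ 0.52 , -0.041,  0.065]), 'ee_rot': array([1.79896e+02, 4.10000e-02, 7.99450e+01]), 'contact_force': array([-2.22 , -0.185, 16.259]), 'moment': array([ 0.391,  0.338, -0.003]), 'gripper_width': np.float64(0.338), 'gripper_force': np.float64(55.041)}
tongue 166.8768950879321 44.09090909090909 [0.49873167 0.00097239 0.05538684] 89.73376470759378
ptr 166.21698113207546 15.857142857142858 [0.50852879 0.0006615  0.06038217] 91.1717786546444
[186, 139, 153, 146, 134, 134, 134, 133, 134, 134, 134, 134, 134, 134, 134, 135, 134, 134, 134, 134, 135, 167, 169, 170, 171, 170, 169, 170, 168, 11, 117, 170, 170, 169, 167, 165, 137, 131, 131, 131, 131, 131, 131, 131, 131, 130, 130, 109, 105, 108, 13, 95, 130, 129, 129, 129, 129, 129, 129, 129, 129, 129, 129, 129, 129, 128, 128, 128, 152, 154, 155, 157]
25 [0.53601249 0.0485181  0.08918229]
100 [0.53202276 0.02595758 0.08884599]
150 [0.52906802 0.0092482  0.08855323]
```

View pics/w3.png

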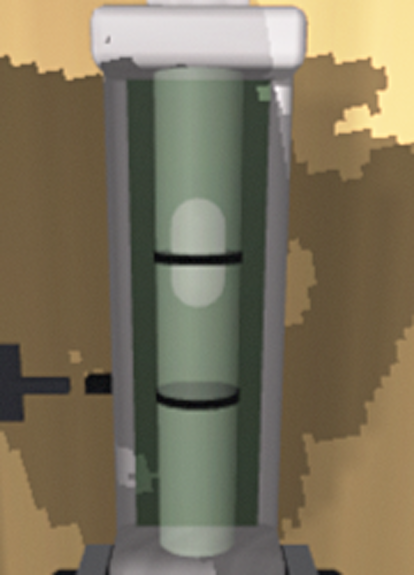

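The bubble sits about 12.0 mm toward the hinge, around the upper ring, so the knob needs about 2.6 rad clockwise (149°). The pointer drifted about 1.4 mm as the board tilted, and I'll correct that in the final press. Releasing now and going to the knob.

>>> {"fn": "jog_arm", "kwargs": {
  "increments": [
    {"slide":[0,0,-2],"delta_rot":[0,0,0]},
    {"slide":[0,0,-4],"delta_rot":[0,0,0]},
    {"slide":[0,0,-6],"delta_rot":[0,0,0]},
    {"slide":[0,0,-8],"delta_rot":[0,0,0]},
    {"slide":[0,0,-8],"delta_rot":[0,0,0]}
  ]
}}

```text
t: 10.9
eef_pos: [0.5198, -0.0408, 0.0716]
ee_rot: [179.9, 0.0, 80.0]
contact_force: [6.1, -0.4, 3.3]
gripper_width: 0.337
gripper_force: 53.1
```

>>> {"fn": "jog_arm", "kwargs": {
  "increments": [
    {"slide":[0,0,0],"delta_rot":[0,0,0]},
    {"slide":[0,0,0],"delta_rot":[0,0,0]},
    {"slide":[0,0,0],"delta_rot":[0,0,0]},
    {"slide":[0,0,-20],"delta_rot":[0,0,0]},
    {"slide":[0,0,-60],"delta_rot":[0,0,0]},
    {"slide":[-30,10,-100],"delta_rot":[0,0,0]},
    {"slide":[-60,12,-120],"delta_rot":[0,0,0]},
    {"slide":[-91,13,-130],"delta_rot":[0,0,0]},
    {"slide":[-91,13,-130],"delta_rot":[0,0,0]}
  ],
  "gripper": 0.8
}}

```text
t: 11.8
eef_pos: [0.5162, -0.1356, 0.2027]
ee_rot: [179.9, 0.1, 79.8]
contact_force: [-0.1, 0.3, 0.1]
gripper_width: 0.797
gripper_force: 0.0
```

```bash
python3 look.py w4
python3 - <<'E'
from h import *
for n in ("level_pad","level"):
  s=snapshot("top"); q=pinpoint("top",n)[0]; print(n,q["confidence"],unproj(s,q["centre"]))
E
```

```text
{'t': np.float64(11.8), 'joints': array([-2.8739e+01, -6.0120e+00, -9.3730e+00,  8.6522e+01, -5.0000e-02,
        7.1488e+01]), 'eef_pos': array([ 0.516, -0.136,  0.203]), 'ee_rot': array([1.79905e+02, 8.40000e-02, 7.97730e+01]), 'contact_force': array([-0.073,  0.264,  0.092]), 'moment': array([ 0.022, -0.013,  0.009]), 'gripper_width': np.float64(0.797), 'gripper_force': np.float64(0.0)}
[ 0.529 -0.065  0.346] 343.68822441247636
level 0.66 [237.9   2.9] [ 0.5277 -0.0103  0.0946]
level_pad 0.94 [237.8  56. ] [ 0.5215 -0.0423  0.0965]
knob_grip 0.81 [307.7 190.2] [ 0.5544 -0.1421  0.105 ]
level_pad 0.69 [ 0.51615548 -0.04789179  0.09540973]
level 0.95 [0.51626202 0.0021234  0.08008431]
```

View pics/w4.png

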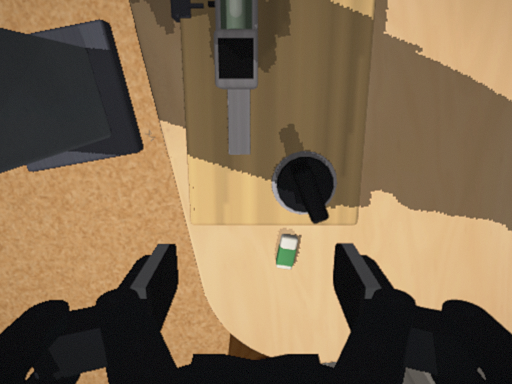

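The knob is at (306,183), with its bar tilted roughly 25° off image-vertical. I'll get the bar's pose from depth.

Run:
```python
from h import *
s=snapshot("wrist")
P=np.array([(unproj(s,(u,v),s["depth"][v,u])) for v in range(140,235) for u in range(260,350) if s["depth"][v,u]>0])
T=P[(P[:,2]>.098)]; zt=np.percentile(T[:,2],90); T=T[T[:,2]>zt-.006]
print(len(T),zt,T[:,2].min())
(c,wh,a)=cv2.minAreaRect((T[:,:2]*1000).astype(np.float32)); b=cv2.boxPoints((c,wh,a)); print(c,wh,a)
e=b[1]-b[0]; f=b[2]-b[1]; e=e if np.hypot(*e)>np.hypot(*f) else f
th=np.degrees(np.arctan2(e[1],e[0])); print("bar dir",th, "board x dir", -10.3)
D=P[(P[:,2]>.066)&(P[:,2]<.074)]; print("disc",len(D),D[:,:2].min(0),D[:,:2].max(0))
for k in (0,180): 
  print("yaw",th+k,end=" "); inc([c[0]/1000,c[1]/1000,.088],[180,0,th+k])
```

```text
1064 0.1058384312043352 0.10005009071841543
(556.767822265625, -147.4782257080078) (14.034615516662598, 43.57076644897461) 12.205267906188965
bar dir -77.79467 board x dir -10.3
disc 1510 [ 0.53285336 -0.17149352] [ 0.58004277 -0.12491665]
yaw -77.79467 slide [ -8.3  42.7 113.1] rot [-1.0000e-02  1.0000e-02  1.5779e+02]
yaw 102.20533 slide [ -8.3  42.7 113.1] rot [-1.000e-02 -1.000e-02 -2.221e+01]
```

>>> {"fn": "jog_arm", "kwargs": {
  "increments": [
    {"slide":[0,10,0],"delta_rot":[0,0,-8.5]},
    {"slide":[-4,20,0],"delta_rot":[0,0,-17]},
    {"slide":[-8,30,0],"delta_rot":[0,0,-25.5]},
    {"slide":[-8,40,0],"delta_rot":[0,0,-34]},
    {"slide":[-8,42,0],"delta_rot":[0,0,-42.5]},
    {"slide":[-8,42.5,0],"delta_rot":[0,0,-51]},
    {"slide":[-8,42.5,0],"delta_rot":[0,0,-59.5]},
    {"slide":[-8,42.5,0],"delta_rot":[0,0,-68]},
    {"slide":[-8,42.5,0],"delta_rot":[0,0,-76.5]},
    {"slide":[-8,42.5,0],"delta_rot":[0,0,-85]},
    {"slide":[-8,42.5,0],"delta_rot":[0,0,-93.5]},
    {"slide":[-8,42.5,0],"delta_rot":[0,0,-102]}
  ]
}}

```text
t: 13.55
eef_pos: [0.5566, -0.1474, 0.2012]
ee_rot: [180.0, -0.0, -177.7]
contact_force: [-0.3, 0.6, 0.1]
gripper_width: 0.798
gripper_force: 0.0
```

>>> {"fn": "jog_arm", "kwargs": {
  "increments": [
    {"slide":[0,0,0],"delta_rot":[0,0,-8.5]},
    {"slide":[0,0,0],"delta_rot":[0,0,-17]},
    {"slide":[0,0,0],"delta_rot":[0,0,-25.5]},
    {"slide":[0,0,0],"delta_rot":[0,0,-34]},
    {"slide":[0,0,0],"delta_rot":[0,0,-42.5]},
    {"slide":[0,0,0],"delta_rot":[0,0,-51]},
    {"slide":[0,0,0],"delta_rot":[0,0,-59.5]},
    {"slide":[0,0,0],"delta_rot":[0,0,-68]},
    {"slide":[0,0,0],"delta_rot":[0,0,-76.5]},
    {"slide":[0,0,0],"delta_rot":[0,0,-85]},
    {"slide":[0,0,0],"delta_rot":[0,0,-93.5]},
    {"slide":[0,0,0],"delta_rot":[0,0,-100]}
  ]
}}

```text
t: 14.75
eef_pos: [0.5567, -0.1474, 0.2013]
ee_rot: [-180.0, 0.0, -77.7]
contact_force: [-0.9, 1.0, 0.4]
gripper_width: 0.798
gripper_force: 0.0
```

```bash
python3 -c "
from h import *
st(); inc([.5567,-.1476,.078],[180,0,-77.8])"
```

```text
{'t': np.float64(14.75), 'joints': array([-2.78440e+01,  1.49800e+00, -2.19300e+00,  8.63110e+01,
        4.00000e-03, -1.30151e+02]), 'eef_pos': array([ 0.557, -0.147,  0.201]), 'ee_rot': array([-1.79999e+02,  5.00000e-03, -7.76930e+01]), 'contact_force': array([-0.919,  1.013,  0.379]), 'moment': array([-0.023,  0.042,  0.021]), 'gripper_width': np.float64(0.798), 'gripper_force': np.float64(0.0)}
slide [  0.2  -0.  123.3] rot [-0.    0.    0.11]
```

>>> {"fn": "jog_arm", "kwargs": {
  "increments": [
    {"slide":[0,0,30],"delta_rot":[0,0,0]},
    {"slide":[0,0,65],"delta_rot":[0,0,0]},
    {"slide":[0,0,95],"delta_rot":[0,0,0]},
    {"slide":[0,0,112],"delta_rot":[0,0,0]},
    {"slide":[0,0,120],"delta_rot":[0,0,0]},
    {"slide":[0,0,123],"delta_rot":[0,0,0]},
    {"slide":[0,0,123],"delta_rot":[0,0,0]}
  ],
  "gripper": 0.6
}}

```text
t: 15.45
eef_pos: [0.557, -0.1477, 0.0789]
ee_rot: [-180.0, -0.0, -78.0]
contact_force: [0.7, 0.0, 0.4]
gripper_width: 0.598
gripper_force: 0.0
```

>>> {"fn": "jog_arm", "kwargs": {
  "increments": [
    {"slide":[0,0,0],"delta_rot":[0,0,0]},
    {"slide":[0,0,0],"delta_rot":[0,0,0]},
    {"slide":[0,0,0],"delta_rot":[0,0,0]},
    {"slide":[0,0,0],"delta_rot":[0,0,0]},
    {"slide":[0,0,0],"delta_rot":[0,0,0]},
    {"slide":[0,0,0],"delta_rot":[0,0,0]},
    {"slide":[0,0,0],"delta_rot":[0,0,0]}
  ],
  "gripper": 0.05,
  "grip_force": 40
}}

```text
t: 16.15
eef_pos: [0.5569, -0.148, 0.0786]
ee_rot: [-180.0, -0.0, -78.1]
contact_force: [-0.1, -2.1, 3.2]
gripper_width: 0.157
gripper_force: 42.7
```

Gripped (0.157 × 85 ≈ 13.4 mm). Turning 149° clockwise.

>>> {"fn": "jog_arm", "kwargs": {
  "increments": [
    {"slide":[0,0,0],"delta_rot":[0,0,7]},
    {"slide":[0,0,0],"delta_rot":[0,0,14]},
    {"slide":[0,0,0],"delta_rot":[0,0,21]},
    {"slide":[0,0,0],"delta_rot":[0,0,28]},
    {"slide":[0,0,0],"delta_rot":[0,0,35]},
    {"slide":[0,0,0],"delta_rot":[0,0,42]},
    {"slide":[0,0,0],"delta_rot":[0,0,49]},
    {"slide":[0,0,0],"delta_rot":[0,0,56]},
    {"slide":[0,0,0],"delta_rot":[0,0,63]},
    {"slide":[0,0,0],"delta_rot":[0,0,70]},
    {"slide":[0,0,0],"delta_rot":[0,0,75]},
    {"slide":[0,0,0],"delta_rot":[0,0,75]}
  ]
}}

```text
t: 17.35
eef_pos: [0.556, -0.1478, 0.078]
ee_rot: [180.0, -0.1, -153.2]
contact_force: [-4.7, -2.7, 1.0]
gripper_width: 0.156
gripper_force: 42.6
```

>>> {"fn": "jog_arm", "kwargs": {
  "increments": [
    {"slide":[0,0,0],"delta_rot":[0,0,7]},
    {"slide":[0,0,0],"delta_rot":[0,0,14]},
    {"slide":[0,0,0],"delta_rot":[0,0,21]},
    {"slide":[0,0,0],"delta_rot":[0,0,28]},
    {"slide":[0,0,0],"delta_rot":[0,0,35]},
    {"slide":[0,0,0],"delta_rot":[0,0,42]},
    {"slide":[0,0,0],"delta_rot":[0,0,49]},
    {"slide":[0,0,0],"delta_rot":[0,0,56]},
    {"slide":[0,0,0],"delta_rot":[0,0,63]},
    {"slide":[0,0,0],"delta_rot":[0,0,70]},
    {"slide":[0,0,0],"delta_rot":[0,0,74.5]},
    {"slide":[0,0,0],"delta_rot":[0,0,74.5]}
  ]
}}

```text
t: 18.55
eef_pos: [0.556, -0.1466, 0.0776]
ee_rot: [180.0, -0.1, 132.5]
contact_force: [-2.8, 5.3, 0.6]
gripper_width: 0.156
gripper_force: 42.5
```

```bash
python3 -c "
from h import *
st()"
```

```text
{'t': np.float64(18.55), 'joints': array([-2.7827e+01,  3.4780e+00, -1.3075e+01,  7.3570e+01,  5.5000e-02,
        1.9660e+01]), 'eef_pos': array([ 0.556, -0.147,  0.078]), 'ee_rot': array([ 1.79990e+02, -1.34000e-01,  1.32513e+02]), 'contact_force': array([-2.762,  5.323,  0.598]), 'moment': array([ 0.28 ,  0.507, -0.082]), 'gripper_width': np.float64(0.156), 'gripper_force': np.float64(42.47)}
```

>>> {"fn": "jog_arm", "kwargs": {
  "increments": [
    {"slide":[0,0,0],"delta_rot":[0,0,0]},
    {"slide":[0,0,0],"delta_rot":[0,0,0]},
    {"slide":[0,0,0],"delta_rot":[0,0,0]},
    {"slide":[0,0,-20],"delta_rot":[0,0,0]},
    {"slide":[0,0,-50],"delta_rot":[0,0,0]},
    {"slide":[0,0,-75],"delta_rot":[0,0,8.5]},
    {"slide":[30,13,-80],"delta_rot":[0,0,17]},
    {"slide":[60,26,-80],"delta_rot":[0,0,25]},
    {"slide":[90,40,-80],"delta_rot":[0,0,33]},
    {"slide":[102.3,44.6,-80],"delta_rot":[0,0,41]},
    {"slide":[102.3,44.6,-80],"delta_rot":[0,0,49]},
    {"slide":[102.3,44.6,-80],"delta_rot":[0,0,52.6]}
  ],
  "gripper": 0.8
}}

```text
t: 19.75
eef_pos: [0.5206, -0.0415, 0.1586]
ee_rot: [179.9, -0.0, 79.7]
contact_force: [0.2, -0.3, 0.2]
gripper_width: 0.8
gripper_force: 0.0
```

```bash
python3 -c "
from h import *
st(); inc([.5198,-.041,.072],[180,0,79.9])
s=snapshot('wrist')
for n in ('level_pad','knob_grip'):
    for q in pinpoint('wrist',n)[:1]: print(n,q['confidence'],unproj(s,q['centre']))
"
```

```text
{'t': np.float64(19.75), 'joints': array([-1.8936e+01, -7.8510e+00, -1.5652e+01,  8.2147e+01,  9.0000e-03,
        8.1395e+01]), 'eef_pos': array([ 0.521, -0.042,  0.159]), 'ee_rot': array([ 1.79946e+02, -1.00000e-03,  7.96690e+01]), 'contact_force': array([ 0.232, -0.251,  0.197]), 'moment': array([-0.045,  0.014,  0.026]), 'gripper_width': np.float64(0.8), 'gripper_force': np.float64(0.0)}
slide [ 0.4 -1.  86.6] rot [ 0.05 -0.   -0.23]
knob_grip 0.68 [ 0.55502585 -0.13723703  0.10423779]
```

>>> {"fn": "jog_arm", "kwargs": {
  "increments": [
    {"slide":[0,-1,35],"delta_rot":[0,0,0]},
    {"slide":[0,-1,65],"delta_rot":[0,0,0]},
    {"slide":[0,-1,80],"delta_rot":[0,0,0]},
    {"slide":[0,-1,86],"delta_rot":[0,0,0]},
    {"slide":[0,-1,86],"delta_rot":[0,0,0]}
  ]
}}

```text
t: 20.4
eef_pos: [0.5194, -0.0419, 0.0723]
ee_rot: [-180.0, -0.0, 79.9]
contact_force: [0.4, -0.4, 0.9]
gripper_width: 0.802
gripper_force: 0.0
```

>>> {"fn": "jog_arm", "kwargs": {
  "increments": [
    {"slide":[0,0,0],"delta_rot":[0,0,0]},
    {"slide":[0,0,0],"delta_rot":[0,0,0]},
    {"slide":[0,0,0],"delta_rot":[0,0,0]},
    {"slide":[0,0,0],"delta_rot":[0,0,0]},
    {"slide":[0,0,0],"delta_rot":[0,0,0]},
    {"slide":[0,0,0],"delta_rot":[0,0,0]},
    {"slide":[0,0,0],"delta_rot":[0,0,0]}
  ],
  "gripper": 0.2,
  "grip_force": 50
}}

```text
t: 21.1
eef_pos: [0.5198, -0.042, 0.0733]
ee_rot: [179.9, 0.0, 79.9]
contact_force: [-4.3, -0.3, 5.1]
gripper_width: 0.338
gripper_force: 52.4
```

>>> {"fn": "jog_arm", "kwargs": {
  "increments": [
    {"slide":[-0.5,0,1],"delta_rot":[0,0,0]},
    {"slide":[-1,0,2],"delta_rot":[0,0,0]},
    {"slide":[-1.4,0,3],"delta_rot":[0,0,0]},
    {"slide":[-1.8,0,4],"delta_rot":[0,0,0]},
    {"slide":[-2,0,4],"delta_rot":[0,0,0]}
  ]
}}

```text
t: 21.6
eef_pos: [0.5195, -0.0435, 0.0694]
ee_rot: [179.9, -0.1, 79.9]
contact_force: [-3.0, 2.6, 7.4]
gripper_width: 0.341
gripper_force: 52.7
```

>>> {"fn": "jog_arm", "kwargs": {
  "increments": [
    {"slide":[0,0,0.5],"delta_rot":[0,0,0]},
    {"slide":[0,0,1],"delta_rot":[0,0,0]}
  ]
}}

```text
t: 21.8
eef_pos: [0.5195, -0.0437, 0.0686]
ee_rot: [179.9, -0.0, 79.9]
contact_force: [-5.2, 0.6, 8.3]
gripper_width: 0.338
gripper_force: 52.9
```

>>> {"fn": "jog_arm", "kwargs": {
  "increments": [
    {"slide":[0,0,0.5],"delta_rot":[0,0,0]},
    {"slide":[0,0,1],"delta_rot":[0,0,0]}
  ]
}}

```text
t: 22.0
eef_pos: [0.5196, -0.0438, 0.0683]
ee_rot: [179.9, -0.0, 79.9]
contact_force: [-9.1, 1.8, 18.0]
gripper_width: 0.339
gripper_force: 54.0
```

>>> {"fn": "jog_arm", "kwargs": {
  "increments": [
    {"slide":[0,0,0.4],"delta_rot":[0,0,0]},
    {"slide":[0,0,0.8],"delta_rot":[0,0,0]},
    {"slide":[0,0,0.8],"delta_rot":[0,0,0]}
  ]
}}

```text
t: 22.3
eef_pos: [0.5196, -0.0438, 0.0682]
ee_rot: [179.9, -0.0, 79.9]
contact_force: [-10.9, 2.5, 20.5]
gripper_width: 0.338
gripper_force: 54.6
```

>>> {"fn": "jog_arm", "kwargs": {
  "increments": [
    {"slide":[0,-0.5,-0.3],"delta_rot":[0,0,0]},
    {"slide":[0,-1,-0.5],"delta_rot":[0,0,0]},
    {"slide":[0,-1,-0.5],"delta_rot":[0,0,0]},
    {"slide":[0,-1,-0.5],"delta_rot":[0,0,0]},
    {"slide":[0,-1,-0.5],"delta_rot":[0,0,0]},
    {"slide":[0,-1,-0.5],"delta_rot":[0,0,0]},
    {"slide":[0,-1,-0.5],"delta_rot":[0,0,0]},
    {"slide":[0,-1,-0.5],"delta_rot":[0,0,0]},
    {"slide":[0,-1,-0.5],"delta_rot":[0,0,0]},
    {"slide":[0,-1,-0.5],"delta_rot":[0,0,0]},
    {"slide":[0,-1,-0.5],"delta_rot":[0,0,0]},
    {"slide":[0,-1,-0.5],"delta_rot":[0,0,0]}
  ]
}}

```text
t: 23.5
eef_pos: [0.5195, -0.0438, 0.0684]
ee_rot: [179.8, -0.0, 79.9]
contact_force: [-3.4, 1.0, 14.3]
gripper_width: 0.339
gripper_force: 53.5
```

>>> {"fn": "jog_arm", "kwargs": {
  "increments": [
    {"slide":[0,0,0],"delta_rot":[0,0,0]},
    {"slide":[0,0,0],"delta_rot":[0,0,0]},
    {"slide":[0,0,0],"delta_rot":[0,0,0]},
    {"slide":[0,0,0],"delta_rot":[0,0,0]},
    {"slide":[0,0,0],"delta_rot":[0,0,0]},
    {"slide":[0,0,0],"delta_rot":[0,0,0]},
    {"slide":[0,0,0],"delta_rot":[0,0,0]},
    {"slide":[0,0,0],"delta_rot":[0,0,0]},
    {"slide":[0,0,0],"delta_rot":[0,0,0]},
    {"slide":[0,0,0],"delta_rot":[0,0,0]}
  ]
}}

```text
t: 24.5
eef_pos: [0.5195, -0.0438, 0.0684]
ee_rot: [179.8, -0.0, 79.9]
contact_force: [-4.1, 2.5, 13.9]
gripper_width: 0.342
gripper_force: 53.5
```

```bash
cat > chk.py <<'E'
from ptr import *
st()
s,row=measure()
cv2.imwrite('pics/w5.png',cv2.resize(s['pixels'][0:250,170:350],None,fx=2.3,fy=2.3,interpolation=cv2.INTER_CUBIC))
for n,c in (("tongue",range(188,198)),("ptr",range(210,217))):
    v,m=row(list(c)); u=np.mean(c); p=unproj(s,(u,round(v))); q=atz(s,(u,v),p[2]); print(n,v,m,q,(q[:2]@d)*1000)
g=s["pixels"][25:240,250:262].mean((1,2)); print(np.round(g[::3]).astype(int).tolist())
E
python3 chk.py
```

```text
{'t': np.float64(24.5), 'joints': array([-1.9240e+01, -6.0240e+00, -2.3421e+01,  7.2424e+01,  4.7000e-02,
        8.0887e+01]), 'eef_pos': array([ 0.519, -0.044,  0.068]), 'ee_rot': array([ 1.79815e+02, -1.80000e-02,  7.98730e+01]), 'contact_force': array([-4.056,  2.463, 13.855]), 'moment': array([0.737, 0.714, 0.003]), 'gripper_width': np.float64(0.342), 'gripper_force': np.float64(53.543)}
tongue 160.39510748702747 45.4 [0.49853008 0.00096973 0.05733853] 89.69525848325499
ptr 162.73469387755102 16.285714285714285 [ 0.50829491 -0.00078188  0.06252627] 89.70981620816777
[151, 152, 134, 134, 134, 134, 134, 134, 134, 134, 134, 134, 134, 134, 134, 134, 133, 134, 134, 135, 134, 133, 133, 134, 134, 134, 127, 18, 70, 134, 143, 168, 169, 171, 170, 170, 170, 170, 169, 170, 169, 169, 169, 167, 165, 129, 104, 107, 16, 88, 129, 129, 129, 129, 129, 129, 129, 129, 129, 129, 128, 128, 128, 128, 128, 128, 130, 155, 155, 156, 160, 107]
```

View pics/w5.png

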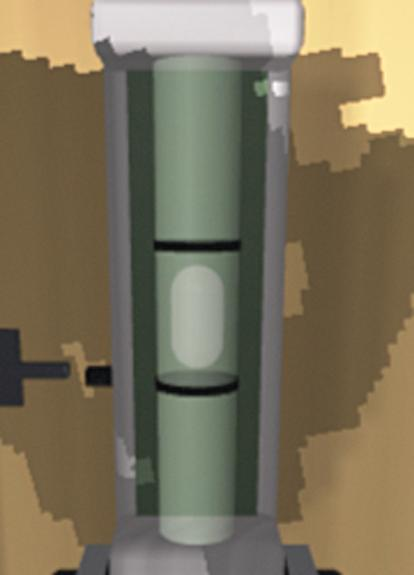

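The pointer is within 0.02 mm of the tongue and the bubble is centred between the lines. I'll press slightly harder, toward 16 N, then hand in.

>>> {"fn": "jog_arm", "kwargs": {
  "increments": [
    {"slide":[0,-0.2,0.3],"delta_rot":[0,0,0]},
    {"slide":[0,-0.2,0.3],"delta_rot":[0,0,0]},
    {"slide":[0,-0.2,0.3],"delta_rot":[0,0,0]},
    {"slide":[0,-0.2,0.3],"delta_rot":[0,0,0]},
    {"slide":[0,-0.2,0.3],"delta_rot":[0,0,0]},
    {"slide":[0,-0.2,0.3],"delta_rot":[0,0,0]},
    {"slide":[0,-0.2,0.3],"delta_rot":[0,0,0]},
    {"slide":[0,-0.2,0.3],"delta_rot":[0,0,0]},
    {"slide":[0,-0.2,0.3],"delta_rot":[0,0,0]},
    {"slide":[0,-0.2,0.3],"delta_rot":[0,0,0]}
  ]
}}

```text
t: 25.55
eef_pos: [0.5195, -0.0438, 0.0683]
ee_rot: [179.8, -0.0, 79.9]
contact_force: [-3.6, 1.6, 14.1]
gripper_width: 0.336
gripper_force: 53.8
```

```bash
python3 chk.py; python3 -c "
from workcell import *
print([round(float(observe()['contact_force'][2]),1) for _ in range(3)])"
```

```text
{'t': np.float64(25.55), 'joints': array([-1.9241e+01, -6.0590e+00, -2.3459e+01,  7.2396e+01,  5.0000e-02,
        8.0884e+01]), 'eef_pos': array([ 0.519, -0.044,  0.068]), 'ee_rot': array([ 1.79791e+02, -1.70000e-02,  7.98760e+01]), 'contact_force': array([-3.619,  1.56 , 14.141]), 'moment': array([0.85 , 0.751, 0.015]), 'gripper_width': np.float64(0.336), 'gripper_force': np.float64(53.782)}
tongue 160.39040590405907 45.5 [0.49855633 0.00097923 0.05739468] 89.7092786346077
ptr 162.67813540510545 13.571428571428571 [ 0.50831715 -0.00074827  0.06258203] 89.74684227215938
[151, 152, 133, 134, 134, 133, 133, 134, 134, 134, 134, 134, 134, 134, 134, 134, 133, 134, 134, 134, 134, 134, 134, 134, 134, 134, 127, 17, 71, 134, 149, 168, 169, 170, 170, 169, 170, 169, 170, 169, 169, 170, 168, 167, 163, 125, 105, 107, 16, 89, 130, 129, 129, 129, 129, 129, 128, 129, 129, 129, 129, 128, 129, 128, 128, 128, 130, 155, 155, 156, 160, 107]
[15.5, 15.5, 15.5]
```

```bash
python3 -c "
from workcell import *
print(close_job())"
```

```text
the job is handed in; nothing more can be done
None
```

The job is handed in at about 26 s: the pointer is on the index clip, the knob is turned about 2.6 rad, and the bubble is centred with the gripper still pressing the level down at about 15 N.

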